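# Unlatch the vet kit and put the dosing syringe away

### The arm

A 7-joint arm with a two-finger parallel gripper is mounted at the origin on the work surface. World frame = base frame: x ahead of the robot, y to its left, z up, the work surface at z = 0. Lengths are in m, angles in rad, forces in N, time in s.
With the tool pointing down it reaches from about 0.425 to 0.8 m from the base axis. Payload 8.3 kg.
Tool frame: the origin (TCP) lies at the very end of the fingers, on their centre line; the grasp point (between the pads) lies 19 mm behind it; z points along the fingers, y is the line along which they close (so a half turn about z gives the same grasp; the last joint's range is limited). The gripper opens to 85 mm and grips with 20 to 120 N. Pads are 22 mm wide; open, the fingers measure 114 mm over their backs; the gripper's body (76 mm by 85 mm) begins 54 mm behind the grasp point. The pads swing forward as they close: fully open they stand 13 mm farther back than shut.
Start: joints at [1.045, 0.383, 0.016, 1.37, -0.006, 1.388, -0.046], TCP at [0.279, -0.559, 0.231] pointing down, gripper open.
Joint ranges: [-2.95, 2.95], [-0.25, 2.06], [-1.52, 1.56], [0.18, 2.33], [-1.44, 4.58], [0.02, 2.06], [-3.01, 3.01]. Speed limits (rad/s): [2.39, 2.39, 3.01, 3.01, 3.14, 3.14, 3.14].

### API

Orientations are given as a unit quaternion [x, y, z, w].
In Python, from rig import arm, viewer, finder gives the robot as it stands.
- The arm moves only by the tool jog_arm, never from a script. Its argument "targets" is a list of rows, each an object of numbers: "tx", "ty", "tz": the shift along the tool's x, y, z normalised to -1 to 1, where 1 is 0.08 m; "twist": the turn about the tool's z normalised to -1 to 1, where 1 is 60 degrees. A call has 1 to 20 rows; each row shifts and turns the commanded pose from where the row before left it, along the tool's axes as they then stand; what a row does not reach is not made up. A row lasts 1/10 s, in which the tool goes at most 50 mm and 8.59 degrees, less where a joint would pass 70% of its speed; a pose out of reach is approached as far as the arm can. A call with a number of a shift or a turn outside -1 to 1 is refused whole. A call with a gripper value outside its range is refused whole. "grip" is the opening, from 0 (shut) to 1 (fully open), set as the call begins (left out, the last holds). The fingers move at their own pace and stop on an object; "newtons" is the grip in N (left out, the last holds). Time passes only in rows, so rows that do not move let the fingers close. It gives the time, the measured TCP pose, the force, the opening and the grip force at its end, in the units of the state.
- arm.read_state(): the state, without advancing time (a new reading comes with each control period).
- viewer.grab_frame(name): name is "scene" or "top" or "wrist"; returns a dict with "pixels" (480x640x3 uint8, red, green, blue), "camera_matrix" (3x3 intrinsics, pixels), "world_to_cam" (4x4, takes a point from world to camera coordinates); the wrist camera has in their place "mount" (4x4, takes a point from camera to tool coordinates, whose origin is the TCP and whose axes are the flange's). Camera axes: x right, y down, z forward; pixel columns grow to the right and rows downward; lengths in m; the calibration is good to about 2 mm. A picture is of the moment at which its call begins: read the wrist's pose just before it. There is no depth.
- arm.sign_off(): hands the job in; it is judged then, once.
Trained networks look in the newest picture that a camera, given by its name, has taken for a name from the list of things; names that differ only in an ending like _2 or _b are one class to them, and where a whole thing is asked for, a point or a joint stands for the part that bears it (a point fixed in the world has none). Each returns a list of dicts, best first, with "conf" (0 to 1); they miss things now and then, are a little off and sometimes report something else, mostly with a low value. They report only what shows in the picture. A call takes as long as a camera call. They do not tell look-alikes from the thing itself.
- finder.spot_in(camera, query): "extent" ([left, top, right, bottom] in pixels, round what is visible of it).
- finder.regions_of(camera, query): "pixels" (480x640 bool, what is visible of it) and "extent" ([left, top, right, bottom] in pixels, round what is visible of it).
- finder.spot_point(camera, query): "point" ([column, row] in pixels: a listed point, or the origin of a listed thing).
The state is a dict: "t": time; "q": joint angles; "qd": joint speeds; "joint_torque": joint torques, N m; "eef_pos": TCP position; "tool_rot": TCP orientation; "force": force on the tool from outside, world axes, zero at the start; "ft_torque": the same for the moment, N m; "grip_width": finger opening in m; "grasp_force": force on a finger pad.
Only numpy, scipy, OpenCV 4.12 (cv2) and the standard library are available. Lean on these libraries where they do the work, as an engineer would, in place of code of your own. Each camera call takes 0.05 s, during which the arm holds its last target. There are 200 camera calls.

### The job

Put the dosing syringe away in the vet kit on the counter: swing the latch lever on the kit's front out sideways to its stop (lower end towards the robot), open the lid by its handle until it stands upright and stays, then lay the syringe gently down flat inside the empty bay, let go and leave the kit open. Do not knock over or shift the bottles, jars and cartons standing about, nor the carton that is already in the kit.

Things in the scene. Friction and masses are not known exactly. Their poses are not given: they have to be found in the camera images.
- case: The vet kit: grey steel case, fixed, 170 mm deep (its x), 280 mm wide (its y), 155 mm high with the lid shut. Origin: centre of its underside; x points from the latch front (face at x = -85 mm) to the hinged back, z up. The front faces the robot's right, give or take 22 degrees. Inside: tray floor 85 mm above the counter, rim at 140 mm, walls 6 mm; a 6 mm divider 40 mm high at y = 0 parts two bays.
- latch (a joint): Turn of the latch lever about the case's x (rad): 0 hanging straight down (starts at 0 to 0.12), grows to 1.2 (stop) as its lower end swings to the case's +y and up. Stiff (about 3 N at its lower end); stays where left. Below about 0.4 its claw, 54 mm above the pivot, holds a tab of the lid down.
- latch_pivot (a point): On the turning axis of the latch lever, 18 mm in front of the case's front face, 105 mm above the counter, in the middle of the front.
- latch_end (a point): Lower end of the lever, on its centre line, 63 mm from the pivot axis. The last 40 mm are a black grip 18 mm wide, standing 11 to 25 mm in front of the face. The lid rises 50 mm above the pivot, so a gripper pointing straight down does not fit: lean it back, away from the case, by 30 to 45 degrees. Pushing sideways with shut fingers is enough.
- lid (a joint): Opening angle of the lid (rad): 0 shut, 1.57 upright, 1.9 stop. A friction hinge along the case's y, at the back upper rim: the lid stays where it is left; lifting at the handle takes about 6 N.
- lid_hinge (a point): Middle of the lid's hinge axis: in the case's frame x = +85, z = 140 mm. The axis runs along the case's y; opening lifts the front edge.
- lid_handle (a point): Middle of the lid's handle: a round steel bar of 12 mm diameter, 100 mm long along the case's y, on two legs at its ends, its centre line 42 mm above the 15 mm thick lid and 30 mm behind its front edge. In the shut case's frame x = -55, y = 0, z = 198 mm: 140 mm along the lid from the hinge axis and 58 mm above it.
- syringe: Dosing syringe, lying: 140 mm long along its x; white barrel of 30 mm diameter from x = -35 to +45 mm with a 34 mm square, 8 mm thick steel collar at each end of it (x = -31 and +41), nozzle to +70, plunger rod with a 30 mm disc to -70; 0.1 to 0.2 kg, rigid. Origin: on its underside below the middle of its length. Grip the 64 mm of bare barrel between the collars.
- syringe_mid (a point): Middle of the syringe, on its axis, 17 mm above the surface it lies on.
- liner: Thin black rubber liner, 150 x 110 x 4 mm, fixed on the floor of the empty bay, long side along the case's x. Origin: centre of its underside. Each bay is 158 mm (x) by 131 mm (y), its middle 67 mm from the case's middle; the liner is in one, the carton in the other; which is which varies and shows only when the lid is open.
- carton: Plain cardboard carton, 120 x 90 x 45 mm, loose in the other bay. Origin: centre of its underside. Leave it there.
- tall_bottle: White bottle with a black cap, 58 mm diameter, 190 mm high, standing near the syringe. Origin: centre of its underside.
- dark_bottle: Amber bottle with a white cap, 56 mm diameter, 160 mm high, standing near the syringe. Origin: centre of its underside.
- tub: White jar with a red lid, 72 mm diameter, 85 mm high, standing beyond one end of the syringe. Origin: centre of its underside.
- front_bottle: White bottle, 52 mm diameter, 150 mm high, standing before the end of the case's front that is farther from the robot. Origin: centre of its underside.
- salve: Small yellow jar with a white lid, 60 mm diameter, 70 mm high, standing before the end of the case's front that is nearer the robot. Origin: centre of its underside.
- blue_carton: Blue carton 75 x 140 x 70 mm, standing on the left, behind the case's hinge side. Origin: centre of its underside.
- spray_can: Blue can, 60 mm diameter, 170 mm high, standing on the left, behind the case's hinge side. Origin: centre of its underside.
Mind the look-alikes: they are no part of the job. There is more than one size of the syringe; the one meant has the size given above.

How it is judged:
On the way, in this order (a step that is already met when the one before it is completed fails the run):
1. the latch lever is swung out sideways (beyond 0.9 rad) (value of joint latch above 0.9 rad), for 0.2 s.
2. the lid is open (beyond 1.3 rad) (value of joint lid above 1.3 rad), for 0.2 s.
At the end, for the whole second after the job is handed in: The latch lever is beyond 0.9 rad, the lid stands open beyond 1.3 rad, and the syringe lies at rest in the empty bay: its middle within 55 mm of the liner's centre seen from above and 98 to 116 mm above the case's underside, its axis within 10 degrees of level (value of joint latch above 0.9 rad and value of joint lid above 1.3 rad and horizontal distance between syringe_mid and liner below 0.055 m and z of syringe_mid in the frame of case between 0.098 and 0.116 m and angle between syringe's own x axis and vertical between 1.4 and 1.74 rad and linear speed of syringe below 0.02 m/s); the robot touches nothing.
It fails at once if a bystander is shifted by more than 40 mm or tipped by more than 0.5 rad (distance of any of tall_bottle, dark_bottle, tub, front_bottle, salve, blue_carton, spray_can, carton from where it was at the start of the episode above 0.04 m or angle between any of tall_bottle, dark_bottle, tub, front_bottle, salve, blue_carton, spray_can, carton's own z axis and vertical above 0.5 rad).
It fails at once if the syringe is dropped into the kit (faster than 0.7 m/s within 25 mm of the bay's floor) (horizontal distance between syringe_mid and liner below 0.08 m and z of syringe_mid in the frame of case below 0.13 m and linear speed of syringe above 0.7 m/s).
It also fails if it takes over 67 s, if anything falls off the work surface, if the arm or the gripper's body presses on something with over 40 N, if the wrist force passes 120 N, or if a joint passes its speed limit or range.

## Working session

There is one attempt and no reset: what is moved stays moved. The work goes in short steps, Python scripts to look and compute and a tool call to move; the robot and the scene stay as the last step left them, time stands still between calls to the robot, and variables do not carry over. Pictures are saved under pics/ and viewed, at most 10 in all, crops included, and the job is handed in when it is done.

Besides the shell and the picture viewer there is one more tool, called after ">>>" as a command line: name --argument value ..., lists and objects as JSON in quotes. jog_arm: Moves the arm, as the interface text tells. Scaled input: -1 to 1 covers 0.08 m each way for a shift and 60 degrees each way for a turn. Its arguments: {"type":"object","properties":{"targets":{"type":"array"},"grip":{"type":"number"},"newtons":{"type":"number"}},"required":["targets"]}

```bash
ls; mkdir -p pics
python3 - <<'E'
from rig import arm, viewer, finder
import numpy as np, cv2
s=arm.read_state(); print({k:np.round(v,3).tolist() for k,v in s.items()})
ims=[]
for c in ["scene","top"]:
    f=viewer.grab_frame(c); cv2.imwrite(f"pics/{c}0.png",f["pixels"][:,:,::-1])
    print(c,np.round(f["camera_matrix"],1).tolist(),np.round(f["world_to_cam"],3).tolist())
    for n in ["case","latch_pivot","latch_end","lid_hinge","lid_handle","syringe","syringe_mid","tall_bottle","dark_bottle","tub","front_bottle","salve","blue_carton","spray_can"]:
        print(n,[(np.round(d["point"]).tolist(),round(d["conf"],2)) for d in finder.spot_point(c,n)[:3]])
E
```

```text
pics
{'t': 0.0, 'q': [1.045, 0.384, 0.016, 1.371, -0.006, 1.388, -0.046], 'qd': [0.0, -0.0, -0.0, -0.001, -0.001, -0.002, 0.001], 'joint_torque': [0.0, -62.759, 0.844, -37.182, 0.017, 0.014, -0.0], 'eef_pos': [0.279, -0.559, 0.23], 'tool_rot': [0.973, 0.229, -0.0, -0.001], 'force': [-0.728, 0.154, -0.497], 'ft_torque': [0.014, 0.031, 0.024], 'grasp_force': 0.0, 'grip_width': 0.086}
scene [[582.0, 0.0, 325.1], [0.0, 582.0, 246.6], [0.0, 0.0, 1.0]] [[0.374, 0.927, -0.01, -0.182], [0.597, -0.249, -0.762, -0.181], [-0.71, 0.279, -0.647, 1.969], [0.0, 0.0, 0.0, 1.0]]
case []
latch_pivot [([344.0, 273.0], 0.51), ([325.0, 272.0], 0.49), ([210.0, 290.0], 0.39)]
latch_end [([345.0, 288.0], 0.69)]
lid_hinge [([412.0, 250.0], 0.77)]
lid_handle [([363.0, 243.0], 0.81)]
syringe [([263.0, 351.0], 0.97), ([164.0, 259.0], 0.76), ([197.0, 332.0], 0.66)]
syringe_mid [([194.0, 326.0], 0.85), ([259.0, 343.0], 0.71), ([164.0, 261.0], 0.61)]
tall_bottle [([166.0, 377.0], 0.83), ([193.0, 325.0], 0.3)]
dark_bottle [([146.0, 330.0], 0.85), ([344.0, 288.0], 0.52)]
tub [([211.0, 290.0], 0.81)]
front_bottle [([
[... 283 characters left out ...]
 -0.001, -0.991, 1.523], [0.0, 0.0, 0.0, 1.0]]
case [([312.0, 267.0], 0.44)]
latch_pivot [([312.0, 221.0], 0.66), ([290.0, 209.0], 0.26)]
latch_end [([310.0, 221.0], 0.53)]
lid_hinge [([237.0, 210.0], 0.96)]
lid_handle [([289.0, 211.0], 0.75), ([312.0, 266.0], 0.44), ([447.0, 244.0], 0.19)]
syringe [([449.0, 248.0], 0.86), ([395.0, 197.0], 0.76), ([458.0, 349.0], 0.64)]
syringe_mid [([446.0, 242.0], 0.85), ([455.0, 348.0], 0.79), ([396.0, 195.0], 0.68)]
tall_bottle [([475.0, 204.0], 0.94)]
dark_bottle [([485.0, 266.0], 0.95)]
tub [([418.0, 288.0], 0.88)]
front_bottle [([330.0, 180.0], 0.91)]
salve [([311.0, 266.0], 0.95)]
blue_carton [([159.0, 255.0], 0.96)]
spray_can [([177.0, 196.0], 0.6)]
```

View pics/scene0.png

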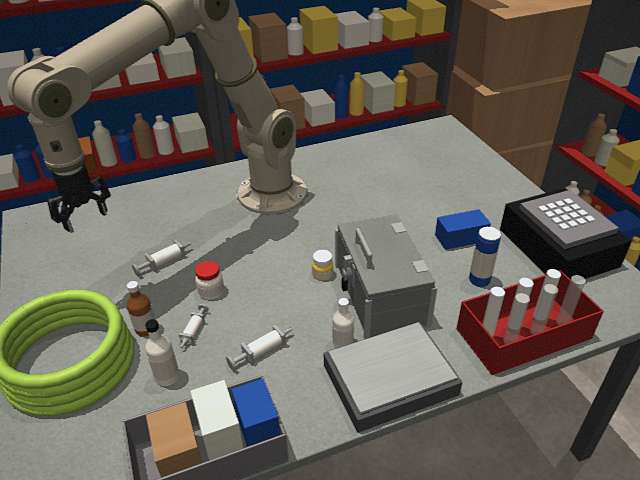

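View pics/top0.png

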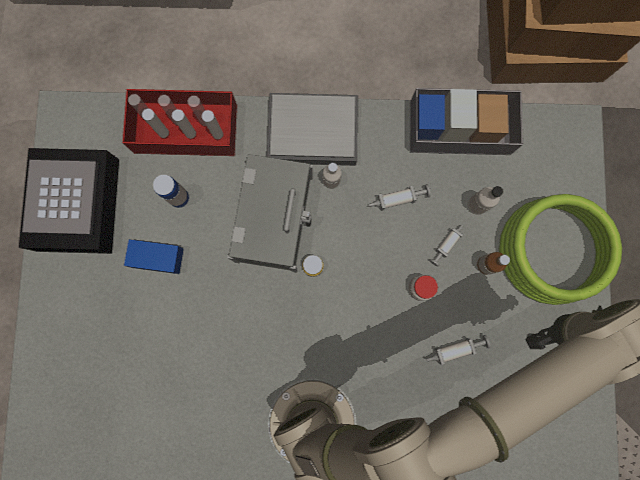

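```bash
cat > h.py <<'E'
from rig import arm, viewer, finder
import numpy as np, cv2
from scipy.spatial.transform import Rotation as R
from scipy.optimize import least_squares
def cams(*names): return {c:viewer.grab_frame(c) for c in names}
def proj(f,P):
    P=np.atleast_2d(P); C=P@f["world_to_cam"][:3,:3].T+f["world_to_cam"][:3,3]
    p=C@f["camera_matrix"].T; return p[:,:2]/p[:,2:]
def ray(f,uv,z):
    M=f["world_to_cam"]; d=M[:3,:3].T@np.linalg.solve(f["camera_matrix"],[uv[0],uv[1],1.]); o=-M[:3,:3].T@M[:3,3]
    return o+d*(z-o[2])/d[2]
def tri(fs,uvs,x0=(.5,0,.1)):
    r=least_squares(lambda X:np.concatenate([(proj(f,X)[0]-u) for f,u in zip(fs,uvs)]),x0); return r.x,np.sqrt(np.mean(r.fun**2))
E
python3 - <<'E'
from h import *
f=cams("scene","top"); S,T=f["scene"],f["top"]
for n,u,v in [("pivot",(344,273),(312,221)),("handle",(363,243),(289,211)),("hinge",(412,250),(237,210)),("lend",(345,288),(310,221)),
 ("syrA",(261,347),(447,245)),("syrB",(164,260),(396,196)),("syrB",(195,329),(396,196)),("syrA",(261,347),(396,196)),("syrC",(195,329),(447,245)),("syrD",(164,260),(457,348))]:
    x,e=tri([S,T],[u,v]); print(n,np.round(x,3),round(e,1))
for n,v in [("tall",(475,204)),("dark",(485,266)),("tub",(418,288)),("front",(330,180)),("salve",(311,266)),("blue",(159,255)),("can",(177,196))]: print(n,np.round(ray(T,v,0),3))
for n,u in [("tall",(166,377)),("dark",(146,330)),("tub",(211,290)),("front",(341,342)),("salve",(322,274)),("blue",(459,239)),("can",(482,277))]: print(n,np.round(ray(S,u,0),3))
for v in [(446,242),(396,195),(455,348)]: print("syr top",np.round(ray(T,v,0.017),3))
for c in ["scene","top"]:
  for d in finder.regions_of(c,"syringe")[:4]:
    m=d["pixels"]; ys,xs=np.nonzero(m); w=np.array([ray(f[c],p,0.017)[:2] for p in zip(xs,ys)]); mu=w.mean(0); ev,V=np.linalg.eigh(np.cov(w.T)); a=(w-mu)@V[:,1]
    print(c,d["conf"],np.round(d["extent"]),"c",np.round(mu,3),"len",np.ptp(a).round(3),"wid",np.ptp((w-mu)@V[:,0]).round(3),"ang",np.degrees(np.arctan2(*V[::-1,1])).round(1))
E
```

```text
pivot [0.553 0.02  0.098] 1.8
handle [0.56  0.074 0.189] 0.4
hinge [0.57  0.216 0.127] 0.0
lend [0.56  0.024 0.049] 1.0
syrA [ 0.542 -0.293 -0.063] 23.1
syrB [ 0.562 -0.31   0.259] 33.6
syrB [ 0.607 -0.31   0.077] 22.4
syrA [ 0.643 -0.231  0.017] 0.8
syrC [ 0.507 -0.374  0.004] 1.0
syrD [ 0.215 -0.4    0.011] 0.7
tall [ 0.63  -0.462  0.   ]
dark [ 0.449 -0.489  0.   ]
tub [ 0.38  -0.295  0.   ]
front [ 0.691 -0.035  0.   ]
salve [0.435 0.014 0.   ]
blue [0.455 0.455 0.   ]
can [0.631 0.413 0.   ]
tall [ 0.629 -0.468  0.   ]
dark [ 0.46  -0.489  0.   ]
tub [ 0.38  -0.299  0.   ]
front [ 0.689 -0.039  0.   ]
salve [0.438 0.01  0.   ]
blue [0.453 0.453 0.   ]
can [0.623 0.423 0.   ]
syr top [ 0.513 -0.372  0.017]
syr top [ 0.647 -0.228  0.017]
syr top [ 0.214 -0.396  0.017]
scene 0.6 [133. 239. 189. 273.] c [ 0.205 -0.403] len 0.177 wid 0.08 ang 110.7
scene 0.56 [180. 304. 214. 342.] c [ 0.506 -0.372] len 0.148 wid 0.05 ang 145.8
scene 0.56 [226. 325. 292. 369.] c [ 0.639 -0.234] len 0.186 wid 0.074 ang 106.7
top 0.91 [372. 185. 433. 213.] c [ 0.64  -0.239] len 0.182 wid 0.048 ang 105.6
top 0.83 [434. 225. 461. 268.] c [ 0.508 -0.378] len 0.139 wid 0.038 ang 144.5
top 0.65 [427. 333. 493. 364.] c [ 0.209 -0.406] len 0.182 wid 0.048 ang 107.9
top 0.62 [307. 210. 309. 222.] c [0.572 0.029] len 0.043 wid 0.023 ang -163.7
```

The scene view shows the kit at about (385,275) and its latch at (345,280). The small syringe, at scene (195,328) and top (447,245), is the only one measuring 140 mm. The other two measure about 182 mm, so they are look-alikes. Next I'll fit the case pose and look closely at the latch.

Run:
```python
from h import *
f=cams("scene","top"); S,T=f["scene"],f["top"]
a=cv2.resize(S["pixels"][215:325,315:425],(0,0),fx=3.6,fy=3.6,interpolation=3); b=cv2.resize(T["pixels"][150:275,220:335],(0,0),fx=3.168,fy=3.168,interpolation=3)[:396]
h=min(len(a),len(b)); im=np.hstack([a[:h],b[:h]]); cv2.imwrite("pics/crop1.png",im[:,:,::-1]); print(im.shape)
for c,n in [("top","lid"),("top","case"),("scene","lid")]:
  for d in finder.regions_of(c,n)[:2]:
    q=cv2.approxPolyDP(max(cv2.findContours(d["pixels"].astype(np.uint8),0,1)[0],key=cv2.contourArea),5,True)[:,0]
    print(c,n,round(d["conf"],2),q.tolist(), [np.round(ray(f[c],p,.155)[:2],3).tolist() for p in q])
```

```text
(396, 760, 3)
top lid 0.9 [[248, 155], [230, 255], [292, 265], [309, 164]] [[0.715, 0.189], [0.445, 0.225], [0.423, 0.062], [0.695, 0.026]]
top lid 0.4 [[312, 255], [303, 268], [315, 276], [323, 263]] [[0.451, 0.011], [0.416, 0.033], [0.396, 0.001], [0.431, -0.019]]
top case 0.7 [[249, 154], [229, 258], [296, 271], [302, 224], [311, 223], [305, 206], [312, 165]] [[0.718, 0.187], [0.437, 0.227], [0.408, 0.051], [0.532, 0.039], [0.536, 0.016], [0.581, 0.033], [0.693, 0.017]]
scene lid 0.71 [[396, 215], [338, 226], [349, 263], [370, 297], [434, 283]] [[0.449, 0.229], [0.432, 0.061], [0.581, 0.028], [0.71, 0.026], [0.726, 0.189]]
```

View pics/crop1.png

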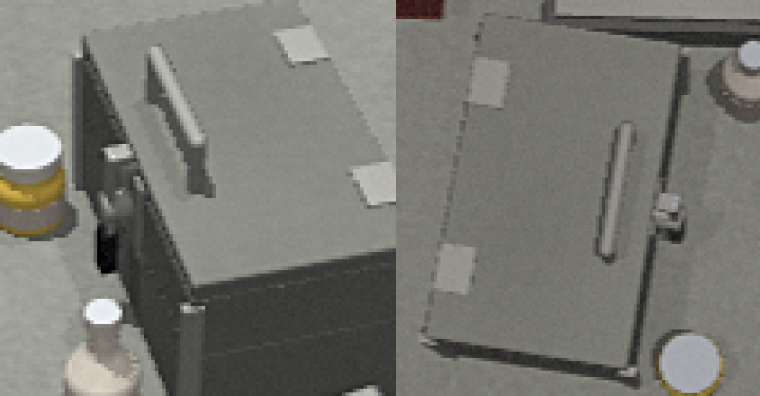

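The crops show the latch's pale claw block rising above the lid's front edge and the black grip hanging below it. The tool can't tilt, since I only have twist about z. So I'll push the claw end above the pivot towards the case's −y from above, which turns the lever the same way. Fitting the pose now.

Run:
```python
from h import *
f=cams("scene","top"); S,T=f["scene"],f["top"]
L=[(-85,-140,155),(85,-140,155),(85,140,155),(-85,140,155)]
obs=[(T,p,q) for p,q in zip([(85,-140,155),(85,140,155),(-85,140,155),(-85,-140,155)],[(248,155),(229.5,257),(293.5,267),(310.5,164.5)])]
obs+=[(S,p,q) for p,q in zip([(85,140,155),(-85,140,155),(-85,-140,155),(85,-140,155)],[(396,214.5),(337.5,225.5),(370,297),(434.5,283)])]
obs+=[(T,(-55,0,200),(289.6,210.3)),(S,(-55,0,198),(363,243))]
def W(p,x): c,s=np.cos(x[2]),np.sin(x[2]); P=np.array(p)/1000; return np.array([x[0]+c*P[0]-s*P[1],x[1]+s*P[0]+c*P[1],P[2]])
r=least_squares(lambda x:np.concatenate([proj(F,W(p,x))[0]-q for F,p,q in obs]),[.57,.126,1.436],loss='soft_l1')
x=r.x; print(x.round(4),np.degrees(x[2]).round(1)); print(np.array([proj(F,W(p,x))[0]-q for F,p,q in obs]).round(1).tolist())
for n,p in [("pivot",(-103,0,105)),("claw",(-103,0,159)),("handle",(-55,0,198)),("end",(-103,0,42))]: print(n,W(p,x).round(3),proj(T,W(p,x)).round(1),proj(S,W(p,x)).round(1))
s=arm.read_state(); tool=R.from_quat(s["tool_rot"]).as_matrix(); print(tool.round(3))
w=viewer.grab_frame("wrist"); print(w["mount"].round(3).tolist(),w["camera_matrix"].round(1).tolist())
```

```text
[0.5713 0.1256 1.4407] 82.5
[[-0.7, -2.1], [-0.8, -1.4], [-0.5, -1.2], [-0.6, -1.9], [-1.1, -0.5], [-1.6, -1.6], [-2.9, -2.7], [-0.5, -1.7], [-0.0, -1.8], [-0.8, -1.3]]
pivot [0.558 0.023 0.105] [[308.5 217.8]] [[343.4 272.3]]
claw [0.558 0.023 0.159] [[308.3 214.3]] [[343.6 256.7]]
handle [0.564 0.071 0.198] [[289.6 208.7]] [[362.2 241.7]]
end [0.558 0.023 0.042] [[308.8 221.6]] [[343.1 289.6]]
[[ 0.895  0.447  0.   ]
 [ 0.447 -0.895  0.   ]
 [ 0.    -0.    -1.   ]]
[[0.001, -0.952, -0.305, 0.079], [1.0, 0.002, -0.001, 0.001], [0.001, -0.305, 0.952, -0.142], [0.0, 0.0, 0.0, 1.0]] [[415.5, 0.0, 319.9], [0.0, 415.5, 243.9], [0.0, 0.0, 1.0]]
```

>>> jog_arm --targets '[{"tx": 0, "ty": 0, "tz": -0.375}, {"tx": 0.366, "ty": -0.325}, {"tx": 0.366, "ty": -0.325}, {"tx": 0.366, "ty": -0.325}, {"tx": 0.366, "ty": -0.325}, {"tx": 0.366, "ty": -0.325}, {"tx": 0.366, "ty": -0.325}, {"tx": 0.366, "ty": -0.325}, {"tx": 0.366, "ty": -0.325}, {"tx": 0.366, "ty": -0.325}, {"tx": 0.366, "ty": -0.325}, {"tx": 0.366, "ty": -0.325}, {"tx": 0.366, "ty": -0.325}, {"tx": 0.366, "ty": -0.325}, {"tx": 0.366, "ty": -0.325}, {"tx": 0.366, "ty": -0.325}, {"tx": 0.366, "ty": -0.325}]' --grip 0 --newtons 40

```text
validation failed for argument at $.ta...
```

>>> jog_arm --targets '[{"twist": -0.133}, {"twist": -0.133}, {"twist": -0.133}, {"twist": -0.133}, {"twist": -0.133}, {"twist": -0.133}, {"twist": -0.133}, {"tx": 0}, {"tx": 0}]'

```text
validation failed for argument at $.ta...
```

```bash
cat >> h.py <<'E'
CASE=np.array([.5713,.1256,1.4407])
def cw(p,x=CASE): c,s=np.cos(x[2]),np.sin(x[2]); P=np.array(p)/1000; return np.array([x[0]+c*P[0]-s*P[1],x[1]+s*P[0]+c*P[1],P[2]])
def wc(P,x=CASE):
    c,s=np.cos(x[2]),np.sin(x[2]); d=np.array(P)-[x[0],x[1],0]; return np.array([c*d[0]+s*d[1],-s*d[0]+c*d[1],d[2]])*1000
def wrist():
    s=arm.read_state(); f=viewer.grab_frame("wrist"); Tt=np.eye(4); Tt[:3,:3]=R.from_quat(s["tool_rot"]).as_matrix(); Tt[:3,3]=s["eef_pos"]
    f["world_to_cam"]=np.linalg.inv(Tt@f["mount"]); return f,s
E
python3 - <<'E'
from h import *
f,s=wrist(); cv2.imwrite("pics/w1.png",f["pixels"][:,:,::-1])
print(np.round(s["eef_pos"],4),np.round(s["q"],2),s["t"],R.from_quat(s["tool_rot"]).as_matrix().round(3).tolist(), wc(s["eef_pos"]).round(1))
for n,p in [("pivot",(-103,0,105)),("claw",(-103,0,159)),("handle",(-55,0,198)),("h1",(-55,50,204)),("h2",(-55,-50,204)),("c1",(-85,140,155)),("c2",(-85,-140,155))]: print(n,proj(f,cw(p)).round(1))
for n in ["latch_pivot","lid_handle","latch_end"]: print(n,[(np.round(d["point"]).tolist(),round(d["conf"],2)) for d in finder.spot_point("wrist",n)[:2]])
E
```

```text
[ 0.279  -0.5592  0.2313] [ 1.05  0.38  0.02  1.37 -0.01  1.39 -0.05] 2.1 [[0.895, 0.446, -0.0], [0.446, -0.895, 0.0], [0.0, -0.0, -1.0]] [-716.9  200.9  231.3]
pivot [[-1005.4 -1403.9]]
claw [[-1940.9 -2472.8]]
handle [[-6252.8 -7140. ]]
h1 [[-5266.8 -5157.2]]
h2 [[-18110.5 -23577.9]]
c1 [[-1545.8 -1191.5]]
c2 [[-3305.9 -6263.6]]
latch_pivot []
lid_handle []
latch_end []
```

View pics/w1.png

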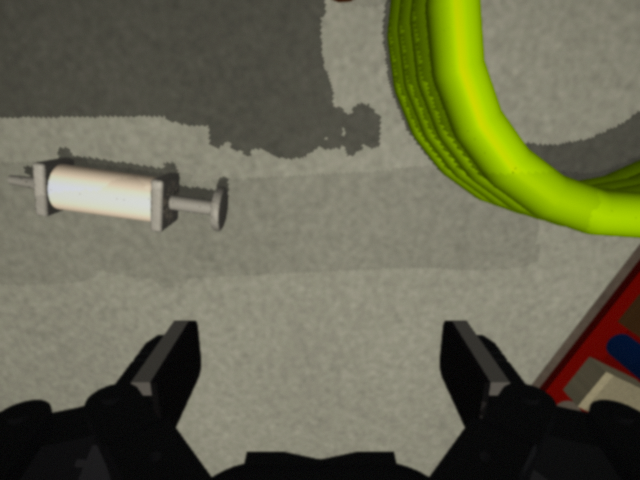

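The move calls were refused, so the arm hasn't moved. The wrist picture only shows a large look-alike syringe at (130,190) and the hose. I'll give all four numbers in every row.

>>> jog_arm --targets '[{"tx": 0, "ty": 0, "tz": -0.375, "twist": 0}, {"tx": 0.366, "ty": -0.325, "tz": 0, "twist": 0}, {"tx": 0.366, "ty": -0.325, "tz": 0, "twist": 0}, {"tx": 0.366, "ty": -0.325, "tz": 0, "twist": 0}, {"tx": 0.366, "ty": -0.325, "tz": 0, "twist": 0}, {"tx": 0.366, "ty": -0.325, "tz": 0, "twist": 0}, {"tx": 0.366, "ty": -0.325, "tz": 0, "twist": 0}, {"tx": 0.366, "ty": -0.325, "tz": 0, "twist": 0}, {"tx": 0.366, "ty": -0.325, "tz": 0, "twist": 0}, {"tx": 0.366, "ty": -0.325, "tz": 0, "twist": 0}, {"tx": 0.366, "ty": -0.325, "tz": 0, "twist": 0}, {"tx": 0.366, "ty": -0.325, "tz": 0, "twist": 0}, {"tx": 0.366, "ty": -0.325, "tz": 0, "twist": 0}, {"tx": 0.366, "ty": -0.325, "tz": 0, "twist": 0}, {"tx": 0.366, "ty": -0.325, "tz": 0, "twist": 0}, {"tx": 0.366, "ty": -0.325, "tz": 0, "twist": 0}, {"tx": 0.366, "ty": -0.325, "tz": 0, "twist": 0}]' --grip 0 --newtons 40

```text
t: 4.0
eef_pos: [0.5129, 0.0236, 0.2616]
tool_rot: [0.973, 0.229, 0.0, 0.0]
force: [0.1, -0.2, 0.2]
grip_width: 0.0001
grasp_force: 0.0
```

>>> jog_arm --targets '[{"tx": 0, "ty": 0, "tz": 0, "twist": -0.133}, {"tx": 0, "ty": 0, "tz": 0, "twist": -0.133}, {"tx": 0, "ty": 0, "tz": 0, "twist": -0.133}, {"tx": 0, "ty": 0, "tz": 0, "twist": -0.133}, {"tx": 0, "ty": 0, "tz": 0, "twist": -0.133}, {"tx": 0, "ty": 0, "tz": 0, "twist": -0.133}, {"tx": 0, "ty": 0, "tz": 0, "twist": -0.133}, {"tx": 0, "ty": 0, "tz": 0, "twist": 0}, {"tx": 0, "ty": 0, "tz": 0, "twist": 0}]'

```text
t: 4.9
eef_pos: [0.5125, 0.0221, 0.2614]
tool_rot: [0.754, 0.657, 0.0, 0.0]
force: [0.8, 0.4, 0.7]
grip_width: 0.0001
grasp_force: 0.0
```

Run:
```python
from h import *
f,s=wrist(); cv2.imwrite("pics/w2.png",f["pixels"][:,:,::-1])
print(np.round(s["eef_pos"],4),np.round(s["q"],2),s["t"],R.from_quat(s["tool_rot"]).as_matrix().round(3).tolist(), wc(s["eef_pos"]).round(1))
for n,p in [("pivot",(-103,0,105)),("claw",(-103,0,159)),("handle",(-55,0,198)),("h1",(-55,50,204)),("h2",(-55,-50,204)),("c1",(-85,140,155)),("c2",(-85,-140,155))]: print(n,proj(f,cw(p)).round(1))
for n in ["latch_pivot","lid_handle","latch_end"]: print(n,[(np.round(d["point"]).tolist(),round(d["conf"],2)) for d in finder.spot_point("wrist",n)[:2]])
```

```text
[0.5125 0.0221 0.2614] [ 0.4   0.17 -0.58  1.6   0.09  1.4  -0.32] 4.9 [[0.137, 0.991, 0.0], [0.991, -0.137, 0.0], [0.0, 0.0, -1.0]] [-110.2   44.9  261.4]
pivot [[379.8 211.9]]
claw [[391.9 232.3]]
handle [[409.7 159.8]]
h1 [[306.7 161.8]]
h2 [[517.9 160.6]]
c1 [[162.1 203.3]]
c2 [[622.8 200.7]]
latch_pivot [([381.0, 209.0], 0.57)]
lid_handle [([416.0, 158.0], 0.89)]
latch_end [([370.0, 192.0], 0.91)]
```

View pics/w2.png

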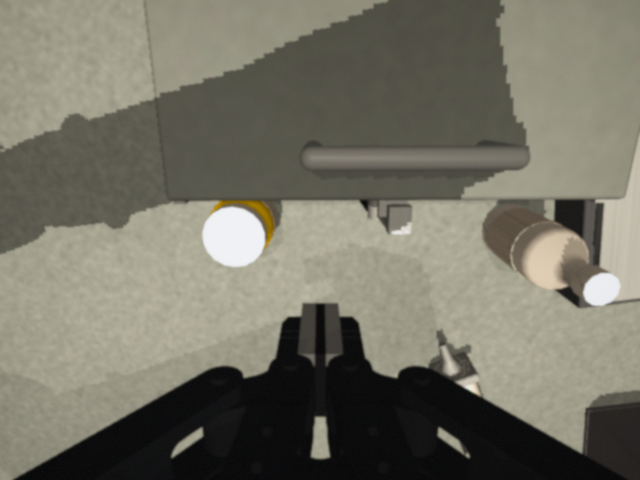

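>>> jog_arm --targets '[{"tx": 0.044, "ty": 0, "tz": 0.3, "twist": 0}, {"tx": 0, "ty": 0, "tz": 0.36, "twist": 0}, {"tx": 0, "ty": 0, "tz": 0.36, "twist": 0}, {"tx": 0, "ty": 0, "tz": 0.36, "twist": 0}, {"tx": 0, "ty": 0, "tz": 0.36, "twist": 0}, {"tx": 0, "ty": 0.06, "tz": 0, "twist": 0}, {"tx": 0, "ty": 0.06, "tz": 0, "twist": 0}, {"tx": 0, "ty": 0.06, "tz": 0, "twist": 0}, {"tx": 0, "ty": 0.06, "tz": 0, "twist": 0}, {"tx": 0, "ty": 0.06, "tz": 0, "twist": 0}, {"tx": 0, "ty": 0.06, "tz": 0, "twist": 0}, {"tx": 0, "ty": 0.06, "tz": 0, "twist": 0}, {"tx": 0, "ty": 0.06, "tz": 0, "twist": 0}]'

```text
t: 6.4
eef_pos: [0.5498, 0.0203, 0.122]
tool_rot: [0.753, 0.659, -0.002, -0.001]
force: [-8.2, -1.4, 4.4]
grip_width: -0.0001
grasp_force: 5.8
```

>>> jog_arm --targets '[{"tx": 0, "ty": 0.06, "tz": 0, "twist": 0}, {"tx": 0, "ty": 0.06, "tz": 0, "twist": 0}]'

```text
t: 6.6
eef_pos: [0.5582, 0.0191, 0.1209]
tool_rot: [0.752, 0.659, -0.003, -0.002]
force: [-10.2, 0.1, -0.1]
grip_width: -0.0002
grasp_force: 4.3
```

>>> jog_arm --targets '[{"tx": 0, "ty": 0.06, "tz": 0, "twist": 0}, {"tx": 0, "ty": 0.06, "tz": 0, "twist": 0}]'

```text
t: 6.8
eef_pos: [0.5676, 0.0179, 0.1209]
tool_rot: [0.752, 0.659, -0.003, -0.002]
force: [-8.5, -0.2, 2.6]
grip_width: -0.0002
grasp_force: 3.9
```

>>> jog_arm --targets '[{"tx": 0, "ty": 0.06, "tz": 0, "twist": 0}, {"tx": 0, "ty": 0.06, "tz": 0, "twist": 0}]'

```text
t: 7.0
eef_pos: [0.5787, 0.0168, 0.1218]
tool_rot: [0.752, 0.659, -0.001, -0.001]
force: [-3.4, 0.9, 3.3]
grip_width: 0.0002
grasp_force: 2.0
```

```bash
sed -i 's/^CASE=.*/CASE=np.array([.5745,.1272,1.4407])/' h.py
python3 - <<'E'
from h import *
f,s=wrist(); g=viewer.grab_frame("scene")
a=cv2.resize(f["pixels"][120:420,220:620],(0,0),fx=1,fy=1); b=cv2.resize(g["pixels"][225:325,300:400],(0,0),fx=3,fy=3,interpolation=3)
cv2.imwrite("pics/w3.png",np.hstack([a,b])[:,:,::-1])
print(wc(s["eef_pos"]).round(1),s["force"],s["t"])
for c in ["scene","wrist"]:
  for n in ["latch_pivot","latch_end"]: print(c,n,[(np.round(d["point"]).tolist(),round(d["conf"],2)) for d in finder.spot_point(c,n)[:2]])
for a in [0,.5,.9,1.0,1.1,1.2]: print(a,proj(g,cw((-103,63*np.sin(a),105-63*np.cos(a)))).round(0).tolist(),proj(f,cw((-103,63*np.sin(a),105-63*np.cos(a)))).round(0).tolist())
E
```

```text
[-108.9  -18.5  121.8] [-3.40668243  0.92903226  3.34422277] 7.0
scene latch_pivot [([345.0, 274.0], 0.63), ([480.0, 278.0], 0.23)]
scene latch_end [([209.0, 290.0], 0.7), ([340.0, 263.0], 0.65)]
wrist latch_pivot []
wrist latch_end []
0 [[344.0, 290.0]] [[286.0, 246.0]]
0.5 [[341.0, 281.0]] [[229.0, 250.0]]
0.9 [[339.0, 271.0]] [[185.0, 261.0]]
1.0 [[339.0, 269.0]] [[174.0, 264.0]]
1.1 [[339.0, 267.0]] [[164.0, 268.0]]
1.2 [[338.0, 265.0]] [[154.0, 273.0]]
```

View pics/w3.png

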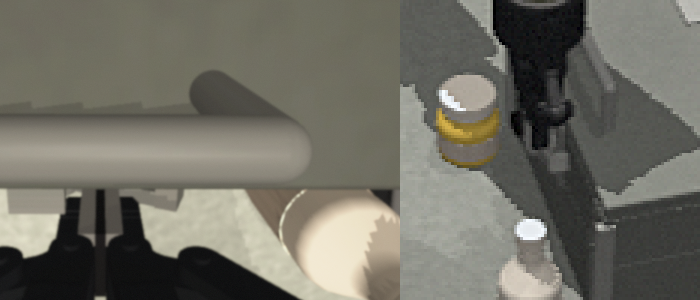

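The claw now lies to the right of the fingers and latch_end reads at scene (340,263), which matches about 1.1–1.2 rad. One more nudge, then up and over the handle.

>>> jog_arm --targets '[{"tx": 0, "ty": 0.05, "tz": 0, "twist": 0}, {"tx": 0, "ty": 0.05, "tz": 0, "twist": 0}]'

```text
t: 7.5
eef_pos: [0.5845, 0.0165, 0.122]
tool_rot: [0.752, 0.659, -0.003, -0.002]
force: [-27.5, 1.5, 16.8]
grip_width: 0.0001
grasp_force: 12.5
```

>>> jog_arm --targets '[{"tx": 0, "ty": 0, "tz": -0.3, "twist": 0}, {"tx": 0, "ty": 0, "tz": -0.5, "twist": 0}, {"tx": 0, "ty": 0, "tz": -0.5, "twist": 0}, {"tx": 0, "ty": 0, "tz": -0.5, "twist": 0}, {"tx": 0, "ty": 0, "tz": 0, "twist": 0}]'

```text
t: 8.0
eef_pos: [0.5905, 0.0163, 0.2729]
tool_rot: [0.753, 0.658, 0.004, 0.004]
force: [1.3, 0.5, -0.4]
grip_width: -0.0003
grasp_force: 0.0
```

Run:
```python
from h import *
f,s=wrist(); g=viewer.grab_frame("scene")
print(wc(s["eef_pos"]).round(1),s["eef_pos"],s["q"],s["t"])
for c in ["scene","wrist"]:
  for n in ["latch_pivot","latch_end","lid_handle"]: print(c,n,[(np.round(d["point"]).tolist(),round(d["conf"],2)) for d in finder.spot_point(c,n)[:2]])
for a in [0,.5,.9,1.2]: print(a,proj(g,cw((-103,63*np.sin(a),105-63*np.cos(a)))).round(0).tolist(),proj(f,cw((-103,63*np.sin(a),105-63*np.cos(a)))).round(0).tolist())
print(proj(f,cw((-55,0,198))),proj(f,cw((-103,0,105))))
```

```text
[-107.9  -30.2  272.9] [0.59046084 0.01627441 0.27291456] [ 0.33776569  0.33446087 -0.55575437  1.3886689   0.1770559   1.45634947
 -0.34441383] 8.0
scene latch_pivot [([343.0, 274.0], 0.73)]
scene latch_end [([339.0, 266.0], 0.57)]
scene lid_handle [([363.0, 243.0], 0.55)]
wrist latch_pivot [([276.0, 212.0], 0.63)]
wrist latch_end [([186.0, 459.0], 0.58)]
wrist lid_handle [([258.0, 168.0], 0.85)]
0 [[344.0, 290.0]] [[283.0, 196.0]]
0.5 [[341.0, 281.0]] [[248.0, 198.0]]
0.9 [[339.0, 271.0]] [[223.0, 202.0]]
1.2 [[338.0, 265.0]] [[207.0, 206.0]]
[[258.00150694 162.77930528]] [[276.93848073 212.23498048]]
```

The latch read 27 N, so it is at its stop, and latch_end agrees. Next I'll turn 90° and straddle the handle.

>>> jog_arm --targets '[{"tx": 0.33, "ty": -0.19, "tz": 0, "twist": 0}, {"tx": 0.33, "ty": -0.188, "tz": 0, "twist": 0}, {"tx": 0, "ty": 0, "tz": 0, "twist": 0.1364}, {"tx": 0, "ty": 0, "tz": 0, "twist": 0.1364}, {"tx": 0, "ty": 0, "tz": 0, "twist": 0.1364}, {"tx": 0, "ty": 0, "tz": 0, "twist": 0.1364}, {"tx": 0, "ty": 0, "tz": 0, "twist": 0.1364}, {"tx": 0, "ty": 0, "tz": 0, "twist": 0.1364}, {"tx": 0, "ty": 0, "tz": 0, "twist": 0.1364}, {"tx": 0, "ty": 0, "tz": 0, "twist": 0.1364}, {"tx": 0, "ty": 0, "tz": 0, "twist": 0.1364}, {"tx": 0, "ty": 0, "tz": 0, "twist": 0.1364}, {"tx": 0, "ty": 0, "tz": 0, "twist": 0.136}, {"tx": 0, "ty": 0, "tz": 0, "twist": 0}]' --grip 0.6

```text
t: 9.8
eef_pos: [0.5644, 0.072, 0.2656]
tool_rot: [0.998, -0.068, -0.0, 0.0]
force: [-0.1, 1.4, 0.1]
grip_width: 0.0515
grasp_force: 0.0
```

Run:
```python
from h import *
f,s=wrist(); cv2.imwrite("pics/w4.png",f["pixels"][:,:,::-1])
print(wc(s["eef_pos"]).round(1),s["eef_pos"],np.round(s["q"],2),s["t"],s["grip_width"])
print(R.from_quat(s["tool_rot"]).as_matrix().round(3).tolist())
for n in ["latch_pivot","lid_handle"]: print(n,[(np.round(d["point"]).tolist(),round(d["conf"],2)) for d in finder.spot_point("wrist",n)[:2]])
print(proj(f,[cw((-55,0,198)),cw((-55,50,198)),cw((-55,-50,198)),cw((-103,0,105))]).round())
```

```text
[-56.    2.9 265.6] [0.56436191 0.07202772 0.26555544] [ 0.12  0.27 -0.37  1.46  0.1   1.43 -1.97] 9.8 0.05149900616469985
[[0.991, -0.135, -0.001], [-0.135, -0.991, -0.0], [-0.001, 0.0, -1.0]]
latch_pivot [([382.0, 217.0], 0.56)]
lid_handle [([321.0, 262.0], 0.63)]
[[318. 259.]
 [318. 341.]
 [317. 165.]
 [383. 217.]]
```

View pics/w4.png

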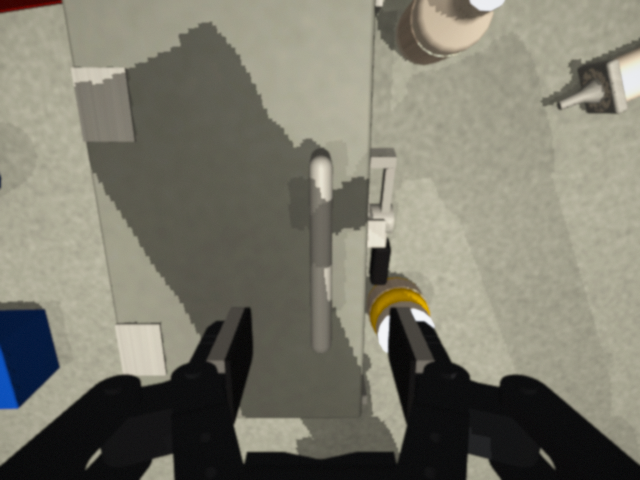

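The bar is centred between the open fingers at (320,250), and the latch lies swung out at (380,255). I'll descend and grip.

>>> jog_arm --targets '[{"tx": 0, "ty": 0, "tz": 0.36, "twist": 0}, {"tx": 0, "ty": 0, "tz": 0.36, "twist": 0}, {"tx": 0, "ty": 0, "tz": 0.36, "twist": 0}, {"tx": 0, "ty": 0, "tz": 0, "twist": 0}]'

```text
t: 10.35
eef_pos: [0.562, 0.0714, 0.1756]
tool_rot: [0.998, -0.065, -0.004, 0.001]
force: [-0.3, -0.8, 0.1]
grip_width: 0.0515
grasp_force: 0.0
```

>>> jog_arm --targets '[{"tx": 0, "ty": 0, "tz": 0, "twist": 0}, {"tx": 0, "ty": 0, "tz": 0, "twist": 0}, {"tx": 0, "ty": 0, "tz": 0, "twist": 0}, {"tx": 0, "ty": 0, "tz": 0, "twist": 0}, {"tx": 0, "ty": 0, "tz": 0, "twist": 0}]' --grip 0 --newtons 60

```text
t: 10.85
eef_pos: [0.5655, 0.0716, 0.1818]
tool_rot: [0.998, -0.067, 0.002, 0.0]
force: [-1.8, -2.3, 7.2]
grip_width: 0.0101
grasp_force: 58.5
```

Run:
```python
from h import *
s=arm.read_state(); print(wc(s["eef_pos"]).round(1),s["force"].round(1),s["t"])
# arc: tool y=-case x, z down
a=np.linspace(0,1.5,19); r=np.array([-140,58.]); 
P=np.array([[-140*np.cos(t)+58*np.sin(t), 140*np.sin(t)+58*np.cos(t)] for t in a]); d=np.diff(P,axis=0)/80
print([[round(-x,3),round(-z,3)] for x,z in d])
```

```text
[-56.3   1.7 181.8] [-1.8 -2.3  7.2] 10.85
[[np.float64(-0.066), np.float64(-0.143)], [np.float64(-0.078), np.float64(-0.137)], [np.float64(-0.089), np.float64(-0.13)], [np.float64(-0.1), np.float64(-0.122)], [np.float64(-0.11), np.float64(-0.114)], [np.float64(-0.119), np.float64(-0.104)], [np.float64(-0.127), np.float64(-0.094)], [np.float64(-0.134), np.float64(-0.083)], [np.float64(-0.141), np.float64(-0.071)], [np.float64(-0.146), np.float64(-0.059)], [np.float64(-0.151), np.float64(-0.047)], [np.float64(-0.154), np.float64(-0.034)], [np.float64(-0.156), np.float64(-0.021)], [np.float64(-0.158), np.float64(-0.008)], [np.float64(-0.158), np.float64(0.005)], [np.float64(-0.157), np.float64(0.018)], [np.float64(-0.155), np.float64(0.031)], [np.float64(-0.152), np.float64(0.044)]]
```

>>> jog_arm --targets '[{"tx": 0, "ty": -0.066, "tz": -0.143, "twist": 0}, {"tx": 0, "ty": -0.078, "tz": -0.137, "twist": 0}, {"tx": 0, "ty": -0.089, "tz": -0.13, "twist": 0}, {"tx": 0, "ty": -0.1, "tz": -0.122, "twist": 0}, {"tx": 0, "ty": -0.11, "tz": -0.114, "twist": 0}, {"tx": 0, "ty": -0.119, "tz": -0.104, "twist": 0}]'

```text
t: 11.45
eef_pos: [0.5709, 0.1121, 0.2408]
tool_rot: [0.998, -0.069, 0.0, 0.003]
force: [-1.7, -13.2, 0.2]
grip_width: 0.0099
grasp_force: 58.4
```

>>> jog_arm --targets '[{"tx": 0, "ty": -0.127, "tz": -0.094, "twist": 0}, {"tx": 0, "ty": -0.134, "tz": -0.083, "twist": 0}, {"tx": 0, "ty": -0.141, "tz": -0.071, "twist": 0}, {"tx": 0, "ty": -0.146, "tz": -0.059, "twist": 0}, {"tx": 0, "ty": -0.151, "tz": -0.047, "twist": 0}, {"tx": 0, "ty": -0.154, "tz": -0.034, "twist": 0}]'

```text
t: 12.05
eef_pos: [0.5804, 0.1816, 0.2748]
tool_rot: [0.998, -0.068, 0.002, 0.001]
force: [1.2, -5.4, -5.7]
grip_width: 0.0096
grasp_force: 60.3
```

>>> jog_arm --targets '[{"tx": 0, "ty": -0.156, "tz": -0.021, "twist": 0}, {"tx": 0, "ty": -0.158, "tz": -0.008, "twist": 0}, {"tx": 0, "ty": -0.158, "tz": 0.005, "twist": 0}, {"tx": 0, "ty": -0.157, "tz": 0.018, "twist": 0}, {"tx": 0, "ty": -0.155, "tz": 0.031, "twist": 0}, {"tx": 0, "ty": -0.152, "tz": 0.044, "twist": 0}, {"tx": 0, "ty": 0, "tz": 0, "twist": 0}, {"tx": 0, "ty": 0, "tz": 0, "twist": 0}]'

```text
t: 12.85
eef_pos: [0.5906, 0.2599, 0.2669]
tool_rot: [0.998, -0.066, 0.002, -0.002]
force: [4.9, 3.4, 1.0]
grip_width: 0.0099
grasp_force: 64.6
```

Run:
```python
from h import *
s=arm.read_state(); print(wc(s["eef_pos"]).round(1),s["force"].round(1),s["t"],s["q"].round(2))
a=1.5; print("expect handle",85-140*np.cos(a)+58*np.sin(a),140+140*np.sin(a)+58*np.cos(a)-17)
```

```text
[133.7   1.3 266.9] [4.9 3.4 1. ] 12.85 [-0.17  0.45 -0.43  1.23  0.18  1.49 -2.29]
expect handle 132.95150098955673 266.7520558212944
```

The handle followed the expected arc, so the lid stands at about 1.5 rad. I'll release it, rise clear, and check which bay is empty.

>>> jog_arm --targets '[{"tx": 0, "ty": 0, "tz": 0, "twist": 0}, {"tx": 0, "ty": 0, "tz": 0, "twist": 0}, {"tx": 0, "ty": 0, "tz": -0.2, "twist": 0}, {"tx": 0, "ty": 0, "tz": -0.3, "twist": 0}, {"tx": 0, "ty": 0, "tz": -0.5, "twist": 0}, {"tx": 0, "ty": 0, "tz": -0.2, "twist": 0}, {"tx": 0, "ty": 0, "tz": 0, "twist": 0}]' --grip 0.3

```text
t: 13.55
eef_pos: [0.5899, 0.259, 0.365]
tool_rot: [0.998, -0.066, 0.002, -0.002]
force: [-0.7, 0.4, 0.2]
grip_width: 0.0259
grasp_force: 0.0
```

Run:
```python
from h import *
f=cams("scene","top"); s=arm.read_state(); print(s["eef_pos"],wc(s["eef_pos"]).round(1),s["t"])
cv2.imwrite("pics/top5.png",f["top"]["pixels"][:,:,::-1])
for c in f:
  for n in ["liner","carton","lid_handle","latch_end"]: print(c,n,[(np.round(d["point"]).tolist(),round(d["conf"],2)) for d in finder.spot_point(c,n)[:2]])
  for n,p in [("bay+",(0,67,85)),("bay-",(0,-67,85))]: print(n,proj(f[c],cw(p)).round().tolist())
  for a in [1.3,1.4,1.5,1.6,1.7]: print(a,proj(f[c],cw((85-140*np.cos(a)+58*np.sin(a),0,140+140*np.sin(a)+58*np.cos(a)))).round(1).tolist())
a=cv2.resize(f["scene"]["pixels"][180:330,320:480],(0,0),fx=3,fy=3);b=cv2.resize(f["top"]["pixels"][140:290,200:300],(0,0),fx=3,fy=3)
cv2.imwrite("pics/c5.png",np.hstack([a,b])[:,:,::-1])
```

```text
[0.58937198 0.25847659 0.36114882] [132.1   2.3 361.1] 13.65
scene liner [([390.0, 286.0], 0.74)]
scene carton [([371.0, 259.0], 0.82)]
scene lid_handle [([438.0, 203.0], 0.65)]
scene latch_end [([457.0, 239.0], 0.68), ([439.0, 203.0], 0.65)]
bay+ [[374.0, 255.0]]
bay- [[390.0, 289.0]]
1.3 [[426.2, 202.5]]
1.4 [[431.8, 202.4]]
1.5 [[437.1, 202.9]]
1.6 [[442.2, 203.8]]
1.7 [[446.9, 205.2]]
top liner [([278.0, 190.0], 0.86)]
top carton [([266.0, 236.0], 0.93), ([314.0, 264.0], 0.62)]
top lid_handle [([447.0, 246.0], 0.68)]
top latch_end [([307.0, 239.0], 0.55), ([329.0, 180.0], 0.46)]
bay+ [[267.0, 236.0]]
bay- [[275.0, 189.0]]
1.3 [[222.0, 190.0]]
1.4 [[216.1, 189.3]]
1.5 [[210.4, 188.7]]
1.6 [[205.1, 188.4]]
1.7 [[200.2, 188.1]]
```

View pics/c5.png

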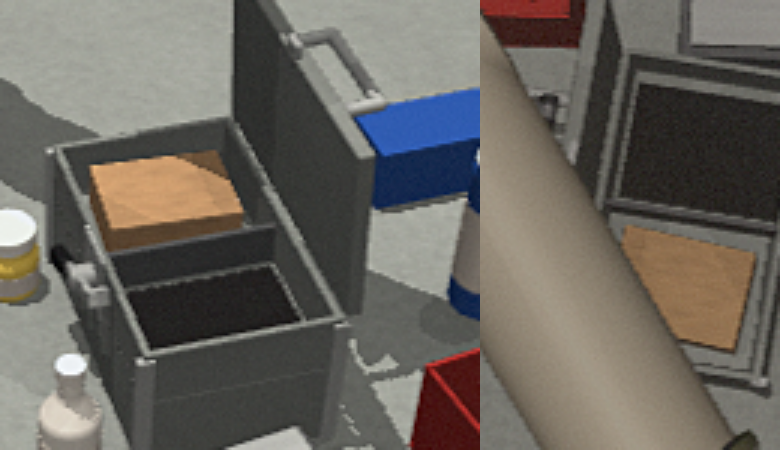

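The lid is upright at about 1.5 rad and the latch is out. The black liner shows in the far (−y) bay at scene (390,286), with the carton in the near bay. Now to the syringe.

>>> jog_arm --targets '[{"tx": 0.003, "ty": 0.499, "tz": 0, "twist": 0}, {"tx": 0.003, "ty": 0.499, "tz": 0, "twist": 0}, {"tx": 0.003, "ty": 0.499, "tz": 0, "twist": 0}, {"tx": 0.003, "ty": 0.499, "tz": 0, "twist": 0}, {"tx": 0.003, "ty": 0.499, "tz": 0, "twist": 0}, {"tx": 0.003, "ty": 0.499, "tz": 0, "twist": 0}, {"tx": 0.003, "ty": 0.499, "tz": 0, "twist": 0}, {"tx": 0.003, "ty": 0.499, "tz": 0, "twist": 0}, {"tx": 0.003, "ty": 0.499, "tz": 0, "twist": 0}, {"tx": 0.003, "ty": 0.499, "tz": 0, "twist": 0}, {"tx": 0.003, "ty": 0.499, "tz": 0, "twist": 0}, {"tx": 0.003, "ty": 0.499, "tz": 0, "twist": 0}, {"tx": 0.003, "ty": 0.499, "tz": 0, "twist": 0}, {"tx": 0.003, "ty": 0.499, "tz": 0, "twist": 0}, {"tx": 0.003, "ty": 0.499, "tz": 0, "twist": 0}, {"tx": 0.003, "ty": 0.499, "tz": 0, "twist": 0}]'

```text
t: 15.65
eef_pos: [0.5081, -0.3767, 0.3613]
tool_rot: [0.998, -0.066, 0.0, 0.0]
force: [1.5, 0.2, -0.1]
grip_width: 0.0255
grasp_force: 0.0
```

>>> jog_arm --targets '[{"tx": 0, "ty": 0, "tz": 0.35, "twist": 0.1125}, {"tx": 0, "ty": 0, "tz": 0.35, "twist": 0.1125}, {"tx": 0, "ty": 0, "tz": 0.35, "twist": 0.1125}, {"tx": 0, "ty": 0, "tz": 0.35, "twist": 0.1125}, {"tx": 0, "ty": 0, "tz": 0, "twist": 0}, {"tx": 0, "ty": 0, "tz": 0, "twist": 0}]' --grip 0.8

```text
t: 16.25
eef_pos: [0.5085, -0.375, 0.2496]
tool_rot: [0.955, -0.296, -0.0, -0.0]
force: [0.3, 0.0, -0.1]
grip_width: 0.068
grasp_force: 0.0
```

```bash
cat > syr.py <<'E'
from h import *
import sys
f,s=wrist(); Rm=R.from_quat(s["tool_rot"]).as_matrix(); print(s["eef_pos"].round(4),s["q"].round(2),s["t"],"toolx az",np.degrees(np.arctan2(Rm[1,0],Rm[0,0])).round(1))
cv2.imwrite(f"pics/{sys.argv[1]}.png",f["pixels"][:,:,::-1])
print([(np.round(d["point"]).tolist(),round(d["conf"],2),ray(f,d["point"],.017).round(4).tolist()) for d in finder.spot_point("wrist","syringe_mid")[:3]])
for d in finder.regions_of("wrist","syringe")[:3]:
    ys,xs=np.nonzero(d["pixels"]); w=np.array([ray(f,p,0.017)[:2] for p in zip(xs,ys)]); (c,wh,an)=cv2.minAreaRect((w*1000).astype(np.float32))
    mu=w.mean(0); V=np.linalg.eigh(np.cov(w.T))[1][:,1]; a=(w-mu)@V
    print(round(d["conf"],2),np.round(d["extent"]),"rect",np.round(c,1),np.round(wh,1),round(an,1),"az",np.degrees(np.arctan2(V[1],V[0])).round(1),"mid",(mu+V*(a.max()+a.min())/2).round(4))
    e=mu+V*(a.max()+a.min())/2-s["eef_pos"][:2]; print("tx,ty mm",(Rm[:2,:2].T@e*1000).round(1))
E
python3 syr.py w6
```

```text
[ 0.5085 -0.375   0.2496] [ 0.62  0.39 -0.05  1.31  0.02  1.43 -1.6 ] 16.25 toolx az -34.4
[([321.0, 198.0], 0.82, [0.5099, -0.3771, 0.017]), ([104.0, 169.0], 0.59, [0.6414, -0.2308, 0.017])]
0.96 [ 37.  70. 182. 243.] rect [ 644.7 -232.1] [ 57.2 188.7] 15.5 az 104.9 mid [ 0.6441 -0.2323]
tx,ty mm [  31.2 -194.3]
0.93 [303. 119. 342. 275.] rect [ 509.2 -376.4] [ 34.1 145.7] 53.7 az 144.1 mid [ 0.5092 -0.3764]
tx,ty mm [1.4 0.8]
0.69 [500. 342. 573. 395.] rect [ 233.6 -457.7] [55.9 63.3] 8.9 az 92.4 mid [ 0.2313 -0.459 ]
tx,ty mm [-181.3  226. ]
```

View pics/w6.png

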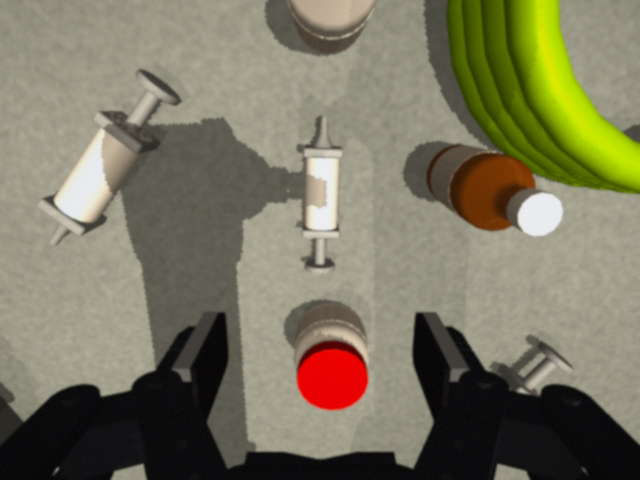

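The syringe lies under the gripper, nozzle up in the picture, with its middle at (321,195). The amber bottle and the tub are clear of the fingers. Descending.

>>> jog_arm --targets '[{"tx": 0.08, "ty": 0.01, "tz": 0.4, "twist": 0.025}, {"tx": 0, "ty": 0, "tz": 0.4, "twist": 0}, {"tx": 0, "ty": 0, "tz": 0.4, "twist": 0}, {"tx": 0, "ty": 0, "tz": 0.4, "twist": 0}, {"tx": 0, "ty": 0, "tz": 0.4, "twist": 0}, {"tx": 0, "ty": 0, "tz": 0.4, "twist": 0}, {"tx": 0, "ty": 0, "tz": 0.3, "twist": 0}, {"tx": 0, "ty": 0, "tz": 0.2, "twist": 0}, {"tx": 0, "ty": 0, "tz": 0.15, "twist": 0}, {"tx": 0, "ty": 0, "tz": 0, "twist": 0}, {"tx": 0, "ty": 0, "tz": 0, "twist": 0}]'

```text
t: 17.5
eef_pos: [0.5142, -0.3799, 0.0064]
tool_rot: [0.951, -0.31, 0.001, 0.0]
force: [-0.3, -0.4, 0.3]
grip_width: 0.0681
grasp_force: 0.0
```

>>> jog_arm --targets '[{"tx": 0, "ty": 0, "tz": 0, "twist": 0}, {"tx": 0, "ty": 0, "tz": 0, "twist": 0}, {"tx": 0, "ty": 0, "tz": 0, "twist": 0}, {"tx": 0, "ty": 0, "tz": 0, "twist": 0}, {"tx": 0, "ty": 0, "tz": 0, "twist": 0}, {"tx": 0, "ty": 0, "tz": 0, "twist": 0}]' --grip 0 --newtons 40

```text
t: 18.1
eef_pos: [0.514, -0.3798, 0.0064]
tool_rot: [0.951, -0.31, 0.001, 0.0]
force: [-0.9, 0.6, 5.6]
grip_width: 0.0284
grasp_force: 39.4
```

>>> jog_arm --targets '[{"tx": 0, "ty": 0, "tz": -0.1, "twist": 0}, {"tx": 0, "ty": 0, "tz": -0.2, "twist": 0}, {"tx": 0, "ty": 0, "tz": -0.4, "twist": 0}, {"tx": 0, "ty": 0, "tz": -0.4, "twist": 0}, {"tx": 0, "ty": 0, "tz": -0.4, "twist": 0}, {"tx": 0, "ty": 0, "tz": -0.4, "twist": 0}, {"tx": 0, "ty": 0, "tz": -0.4, "twist": 0}, {"tx": 0, "ty": 0, "tz": -0.4, "twist": 0}, {"tx": 0, "ty": 0, "tz": -0.4, "twist": 0}, {"tx": 0, "ty": 0, "tz": 0, "twist": 0}]'

```text
t: 19.1
eef_pos: [0.515, -0.3805, 0.2604]
tool_rot: [0.951, -0.31, 0.005, 0.001]
force: [0.9, -0.1, -0.3]
grip_width: 0.0286
grasp_force: 39.8
```

Run:
```python
from h import *
f,s=wrist(); Rm=R.from_quat(s["tool_rot"]).as_matrix(); print(s["eef_pos"].round(4),s["q"].round(2),s["t"],"az",np.degrees(np.arctan2(Rm[1,0],Rm[0,0])).round(1))
cv2.imwrite("pics/w7.png",cv2.resize(f["pixels"],(480,360))[:,:,::-1])
z=s["eef_pos"][2]+.014
for d in finder.regions_of("wrist","syringe")[:1]:
    ys,xs=np.nonzero(d["pixels"]); w=np.array([ray(f,p,z)[:2] for p in zip(xs,ys)])-s["eef_pos"][:2]; w=w@Rm[:2,:2]*1000
    print(d["conf"],d["extent"],"tool x range",np.percentile(w[:,0],[0,100]).round(1),"y",np.percentile(w[:,1],[0,100]).round(1))
```

```text
[ 0.515  -0.3805  0.2604] [ 0.62  0.4  -0.04  1.28  0.02  1.45 -1.63] 19.1 az -36.1
0.87 [262.7, 151.5, 377.0, 458.2] tool x range [-48.6  67.3] y [-19.   18.2]
```

View pics/w7.png

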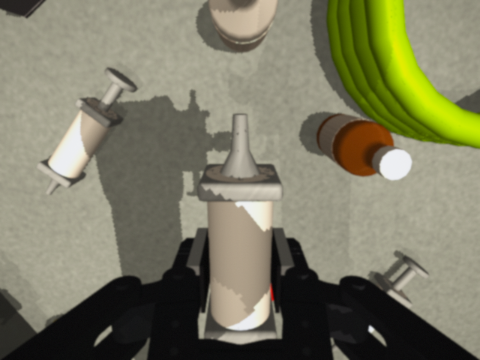

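The syringe is held level between its collars, with the nozzle tip about 67 mm ahead of the TCP. I'll carry it over the empty bay.

>>> jog_arm --targets '[{"tx": -0.171, "ty": -0.4335, "tz": -0.029, "twist": 0}, {"tx": -0.171, "ty": -0.4335, "tz": -0.029, "twist": 0}, {"tx": -0.171, "ty": -0.4335, "tz": -0.029, "twist": 0}, {"tx": -0.171, "ty": -0.4335, "tz": -0.029, "twist": 0}, {"tx": -0.171, "ty": -0.4335, "tz": -0.029, "twist": 0}, {"tx": -0.171, "ty": -0.4335, "tz": -0.029, "twist": 0}, {"tx": -0.171, "ty": -0.4335, "tz": -0.029, "twist": 0}, {"tx": -0.171, "ty": -0.4335, "tz": -0.029, "twist": 0}, {"tx": -0.171, "ty": -0.4335, "tz": -0.029, "twist": 0}, {"tx": -0.171, "ty": -0.4335, "tz": -0.029, "twist": 0}, {"tx": -0.171, "ty": -0.4335, "tz": -0.029, "twist": 0}, {"tx": -0.171, "ty": -0.4335, "tz": -0.029, "twist": 0}, {"tx": -0.171, "ty": -0.4335, "tz": -0.029, "twist": 0}]'

```text
t: 20.5
eef_pos: [0.6349, 0.0909, 0.282]
tool_rot: [0.951, -0.31, -0.001, 0.001]
force: [0.7, -0.1, -2.3]
grip_width: 0.0284
grasp_force: 39.9
```

>>> jog_arm --targets '[{"tx": 0, "ty": 0, "tz": 0, "twist": -0.1318}, {"tx": 0, "ty": 0, "tz": 0, "twist": -0.1318}, {"tx": 0, "ty": 0, "tz": 0, "twist": -0.1318}, {"tx": 0, "ty": 0, "tz": 0, "twist": -0.1318}, {"tx": 0, "ty": 0, "tz": 0, "twist": -0.1318}, {"tx": 0, "ty": 0, "tz": 0, "twist": -0.1318}, {"tx": 0, "ty": 0, "tz": 0, "twist": -0.1318}, {"tx": 0, "ty": 0, "tz": 0, "twist": -0.1318}, {"tx": 0, "ty": 0, "tz": 0, "twist": -0.1318}, {"tx": 0, "ty": 0, "tz": 0, "twist": -0.1318}, {"tx": 0, "ty": 0, "tz": 0, "twist": -0.1318}, {"tx": 0, "ty": 0, "tz": 0, "twist": -0.1318}, {"tx": 0, "ty": 0, "tz": 0, "twist": -0.1318}, {"tx": 0, "ty": 0, "tz": 0, "twist": -0.1318}, {"tx": 0, "ty": 0, "tz": 0, "twist": -0.1318}, {"tx": 0, "ty": 0, "tz": 0, "twist": 0}, {"tx": 0, "ty": 0, "tz": 0, "twist": 0}]'

```text
t: 22.2
eef_pos: [0.6351, 0.0894, 0.2824]
tool_rot: [0.753, 0.658, -0.001, -0.001]
force: [0.1, 0.2, -2.7]
grip_width: 0.0286
grasp_force: 40.0
```

Run:
```python
from h import *
f,s=wrist(); g=viewer.grab_frame("top"); Rm=R.from_quat(s["tool_rot"]).as_matrix(); print(s["eef_pos"].round(4),wc(s["eef_pos"]).round(1),s["q"].round(2),s["t"],s["grip_width"],"az",np.degrees(np.arctan2(Rm[1,0],Rm[0,0])).round(1))
v=f["pixels"].copy()
pts=[(-79,-132,140),(79,-132,140),(79,-3,125),(-79,-3,125)]
q=proj(f,[cw(p) for p in pts]); cv2.polylines(v,[q.round().astype(int).reshape(-1,1,2)],True,(255,0,0),1)
v2=g["pixels"].copy(); q2=proj(g,[cw(p) for p in pts]); cv2.polylines(v2,[q2.round().astype(int).reshape(-1,1,2)],True,(255,0,0),1)
b=cv2.resize(v2[140:290,200:330],(0,0),fx=2.4,fy=2.4); a=cv2.resize(v,(480,360)); cv2.imwrite("pics/w8.png",np.hstack([a,b])[:,:,::-1])
for c,F in [("wrist",f),("top",g)]:
  print(c,[(d["point"],round(d["conf"],2),wc(ray(F,d["point"],.085)).round(1).tolist()) for d in finder.spot_point(c,"liner")[:2]])
```

```text
[0.6351 0.0894 0.2824] [-29.6 -64.9 282.4] [ 0.2   0.47 -0.6   1.2   0.26  1.55 -0.49] 22.2 0.028580710513159708 az 82.3
wrist [([320.9, 172.8], 0.83, [0.7, -66.2, 85.0])]
top [([275.3, 189.1], 0.66, [0.0, -66.0, 85.0]), ([208.7, 187.7], 0.16, [183.8, -40.9, 85.0])]
```

View pics/w8.png

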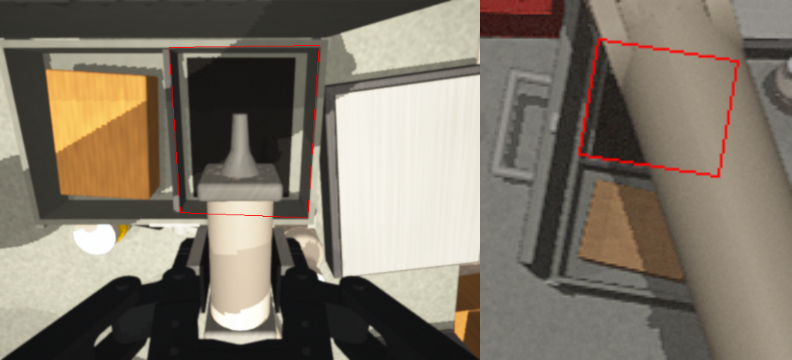

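The fitted bay outline (red) matches the picture, and the liner centre comes out at case (0.5, −66) mm. I'll lower to just above the rim, shift in, then lower gently. My viewing tally is now 11 pictures, one over the allowed 10, so I'll use numbers only from here.

>>> jog_arm --targets '[{"tx": 0, "ty": 0, "tz": 0.34, "twist": 0}, {"tx": 0, "ty": 0, "tz": 0.34, "twist": 0}, {"tx": 0, "ty": 0, "tz": 0.34, "twist": 0}, {"tx": 0.2, "ty": 0.01, "tz": 0, "twist": 0}, {"tx": 0.2, "ty": 0.01, "tz": 0, "twist": 0}, {"tx": 0, "ty": 0, "tz": 0, "twist": 0}, {"tx": 0, "ty": 0, "tz": 0.2, "twist": 0}, {"tx": 0, "ty": 0, "tz": 0.2, "twist": 0}, {"tx": 0, "ty": 0, "tz": 0.2, "twist": 0}, {"tx": 0, "ty": 0, "tz": 0.2, "twist": 0}, {"tx": 0, "ty": 0, "tz": 0.2, "twist": 0}, {"tx": 0, "ty": 0, "tz": 0.1, "twist": 0}, {"tx": 0, "ty": 0, "tz": 0.05, "twist": 0}, {"tx": 0, "ty": 0, "tz": 0, "twist": 0}, {"tx": 0, "ty": 0, "tz": 0, "twist": 0}]'

```text
t: 23.9
eef_pos: [0.6417, 0.1213, 0.1105]
tool_rot: [0.752, 0.659, 0.001, 0.0]
force: [0.2, 0.7, -2.3]
grip_width: 0.029
grasp_force: 40.1
```

Run:
```python
from h import *
s=arm.read_state(); print(wc(s["eef_pos"]).round(1),s["force"].round(1),s["t"],s["grip_width"])
```

```text
[  2.8 -67.4 110.5] [ 0.2  0.7 -2.3] 23.9 0.028982185112325642
```

>>> jog_arm --targets '[{"tx": 0, "ty": 0, "tz": 0.05, "twist": 0}, {"tx": 0, "ty": 0, "tz": 0.05, "twist": 0}, {"tx": 0, "ty": 0, "tz": 0.04, "twist": 0}, {"tx": 0, "ty": 0, "tz": 0.02, "twist": 0}, {"tx": 0, "ty": 0, "tz": 0, "twist": 0}, {"tx": 0, "ty": 0, "tz": 0, "twist": 0}]'

```text
t: 24.5
eef_pos: [0.6413, 0.1211, 0.097]
tool_rot: [0.752, 0.659, 0.0, -0.0]
force: [-0.2, -0.5, -2.2]
grip_width: 0.0283
grasp_force: 40.1
```

>>> jog_arm --targets '[{"tx": 0, "ty": 0, "tz": 0.012, "twist": 0}, {"tx": 0, "ty": 0, "tz": 0.012, "twist": 0}, {"tx": 0, "ty": 0, "tz": 0, "twist": 0}]'

```text
t: 24.8
eef_pos: [0.6414, 0.1212, 0.0955]
tool_rot: [0.752, 0.659, 0.0, 0.0]
force: [-0.8, -0.3, -0.7]
grip_width: 0.0289
grasp_force: 40.4
```

It has touched down, with the weight coming off the wrist. Releasing and rising.

>>> jog_arm --targets '[{"tx": 0, "ty": 0, "tz": 0, "twist": 0}, {"tx": 0, "ty": 0, "tz": 0, "twist": 0}, {"tx": 0, "ty": 0, "tz": 0, "twist": 0}, {"tx": 0, "ty": 0, "tz": 0, "twist": 0}, {"tx": 0, "ty": 0, "tz": -0.1, "twist": 0}, {"tx": 0, "ty": 0, "tz": -0.2, "twist": 0}, {"tx": 0, "ty": 0, "tz": -0.3, "twist": 0}, {"tx": 0, "ty": 0, "tz": -0.4, "twist": 0}, {"tx": -0.2, "ty": 0, "tz": -0.4, "twist": 0}, {"tx": -0.4, "ty": 0, "tz": -0.4, "twist": 0}, {"tx": -0.5, "ty": 0, "tz": -0.4, "twist": 0}, {"tx": -0.5, "ty": 0, "tz": -0.2, "twist": 0}, {"tx": 0, "ty": 0, "tz": 0, "twist": 0}, {"tx": 0, "ty": 0, "tz": 0, "twist": 0}]' --grip 0.55

```text
t: 26.2
eef_pos: [0.6249, -0.006, 0.2883]
tool_rot: [0.753, 0.658, 0.001, 0.001]
force: [-1.5, 0.3, -0.0]
grip_width: 0.047
grasp_force: 0.0
```

Run:
```python
from h import *
f,s=wrist(); g=cams("scene","top"); g["wrist"]=f; print(s["eef_pos"].round(3),s["force"].round(1),s["t"])
for c in g:
  for n,z in [("syringe_mid",.106),("liner",.085),("latch_end",None),("lid_handle",None)]:
    print(c,n,[(np.round(d["point"]).tolist(),round(d["conf"],2),wc(ray(g[c],d["point"],z)).round().tolist() if z else '') for d in finder.spot_point(c,n)[:4]])
print(proj(g["scene"],[cw((85-140*np.cos(a)+58*np.sin(a),0,140+140*np.sin(a)+58*np.cos(a))) for a in (1.3,1.5)]).round().tolist(), proj(g["scene"],[cw((-103,63*np.sin(a),105-63*np.cos(a))) for a in (.9,1.2)]).round().tolist())
for d in finder.regions_of("wrist","syringe")[:2]:
    ys,xs=np.nonzero(d["pixels"]); w=np.array([wc(ray(f,p,.106)) for p in zip(xs,ys)]); print(d["conf"],w.min(0).round(),w.max(0).round())
```

```text
[ 0.625 -0.006  0.288] [-1.5  0.3 -0. ] 26.2
scene syringe_mid [([390.0, 282.0], 0.94, [-1.0, -66.0, 106.0]), ([261.0, 343.0], 0.89, [-352.0, -178.0, 106.0]), ([164.0, 254.0], 0.72, [-552.0, 197.0, 106.0])]
scene liner [([388.0, 289.0], 0.71, [-7.0, -67.0, 85.0]), ([478.0, 280.0], 0.23, [230.0, -97.0, 85.0])]
scene latch_end [([339.0, 264.0], 0.75, '')]
scene lid_handle [([439.0, 203.0], 0.82, '')]
top syringe_mid [([458.0, 349.0], 0.72, [-550.0, 290.0, 106.0]), ([400.0, 196.0], 0.68, [-344.0, -97.0, 106.0]), ([274.0, 186.0], 0.65, [2.0, -69.0, 106.0]), ([160.0, 256.0], 0.34, [274.0, 169.0, 106.0])]
top liner [([276.0, 189.0], 0.72, [-2.0, -67.0, 85.0]), ([308.0, 237.0], 0.59, [-112.0, 53.0, 85.0])]
top latch_end [([306.0, 237.0], 0.6, ''), ([274.0, 190.0], 0.36, '')]
top lid_handle [([211.0, 191.0], 0.66, '')]
wrist syringe_mid [([359.0, 389.0], 0.9, [-291.0, -104.0, 106.0]), ([321.0, 45.0], 0.58, [-3.0, -69.0, 106.0])]
wrist liner []
wrist latch_end [([167.0, 184.0], 0.86, ''), ([248.0, 60.0], 0.53, '')]
wrist lid_handle [([317.0, 47.0], 0.64, '')]
[[426.0, 203.0], [437.0, 203.0]] [[339.0, 271.0], [338.0, 265.0]]
0.96 [-71. -85. 106.] [ 26. -49. 106.]
0.78 [-362. -143.  106.] [-221.  -72.  106.]
```

Three cameras agree that the syringe lies at case (0, −67), on the liner. The lid is at about 1.5 rad, the latch at about 1.2 rad and the arm is clear, so I'm handing in.

```bash
python3 -c "
from rig import arm
print(arm.sign_off())"
```

```text
the job is handed in; nothing more can be done
None
```

The syringe lies flat on the liner in the empty bay, the lid stands open at about 1.5 rad, the latch is out at its stop, and the job was handed in at about 27 s (no verdict was returned); I viewed 11 pictures, one over the limit of 10.

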